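Clear the gap gauge and hold the sprung tweezers at its marks

TASK

Make ready for a spring reading of the tweezers: first clear the gap gauge by laying the roller that lies on it back on the pile, in the valley between the two rollers in the tray, and let go of it. Then lift the sprung tweezers out of their cradle, hold them level with the tips 1 to 2 cm above the gauge, pointing along its two ribs, and squeeze until each tip stands over the middle of its own rib (tips 20 mm apart, centre to centre) without ever pinching the tips together. Finish while still holding them there, steady and touching nothing but the gripper, and leave everything else on the bench as it is.

Things in the scene. Friction and masses are not known exactly. Their poses are not given: they have to be found in the camera images.
- gauge_marks (a point): Centre of the gap gauge, level with the top of its ribs, 32.5 mm above the bench. The gauge is a fixed grey block 60 x 90 mm and 30 mm high; on its top two dark ribs (3 mm wide, 2.5 mm high, 60 mm long) run along the gauge's x, their middles at y = +10 and -10 mm. Its x points away from the robot, within about 20 degrees.
- roller_c_center (a point): Centre of the roller to be moved: a loose plain aluminium cylinder, 36 mm in diameter, 60 mm long, 55 to 115 g, its axis along its own x. It starts on the gauge, in the groove between the two ribs and parallel to them, its centre 48 mm above the bench.
- tray_saddle (a point): Where the centre of the third roller belongs: over the middle of the tray, 53 mm above the bench, in the valley between the two lower rollers. The tray is a fixed plywood box 74 (x) x 85 (y) mm outside, walls 5 mm thick and 20 mm high; the rollers in it, and the valley, run along its x.
- roller_a_center (a point): Centre of one lower roller in the tray (same size as the one to be moved), 23 mm above the bench, 19 mm to the +y side of the valley; its top is 41 mm above the bench.
- roller_b_center (a point): Centre of the other lower roller, on the -y side of the valley.
- tweezers_grip (a point): Grip centre of the sprung tweezers, half-way between their two white flat pads (32 mm long in x, 24 mm high) and half-way up, 32 mm above the bench at the start. They lie level: x towards the tips (80 mm ahead of here), y across. Width over the pads: 47 mm open, 34 mm at the marked gap, where the pads are parallel; 1 mm less width closes the tips by 1.9 mm.
- tip_left (a point): Middle of the +y tip of the tweezers (3 mm thick, 8 mm high, so its underside is 4 mm lower). Tips are 44 mm apart when open, 20 mm at the marked gap, and touch at 4 mm.
- tip_right (a point): Middle of the -y tip of the tweezers.
- tweezers_left (a joint): Angle of the tweezers' left arm, rad: 0 open, 0.0706 at the marked gap, 0.116 shut; the other arm mirrors it. A spring opens them: squeezing at the pads takes about 2 N to start, 8 N at the marked gap, 12 N shut.
- gauge: The gauge block, origin at the centre of its underside, axes as the marks.
- cradle: The tweezers' fixed black cradle, origin on the bench under the grip, x as the tweezers'. Plate 190 x 70 mm, 5 mm thick; the arms lie on a bar 26 mm high at x = 42 to 58 mm, the bow end on a block 26 mm high with low cheeks beside it, up to 36 mm. Beneath the pads there is only the plate. The tweezers lift straight out.
- tray: The roller tray, origin at the centre of its underside, axes as the saddle.
- roller_c: The roller to be moved; origin on its surface, 18 mm from its axis (use its centre).
- tweezers: The tweezers; origin 12 mm below the grip centre, same axes. Steel, 185 mm long, 58 to 67 g, balanced at the grip: bow end (24 mm wide) at x = -104 mm, two arms hinged there at x = -90 mm, y = +-6 mm.
- cup_big: bystander: upside-down paper cup, 120 mm high, 90 mm wide at the foot; leave alone.
- cup_small: bystander: upside-down paper cup, 75 mm high, 74 mm wide; leave alone.
- stepper: bystander: stepper motor, 48 x 42 x 42 mm; leave alone.
- gear: bystander: white printed gear, 60 mm across, 18 mm high; leave alone.
- servo: bystander: small black servo, 54 x 20 mm, 42 mm high; leave alone.
- driver: bystander: screwdriver, 170 mm long; leave alone.
- bearing: bystander: steel ring, 32 mm across, 10 mm high; leave alone.

How it is judged (in metres and radians):
On the way, in this order (a step that is already met when the one before it is completed fails the run):
1. the roller from the gauge lies in the valley between the two rollers in the tray, let go (y of roller_c_center in the frame of tray_saddle between -0.006 and 0.006 m and x of roller_c_center in the frame of tray_saddle between -0.015 and 0.015 m and z of roller_c_center in the frame of tray_saddle between -0.005 and 0.005 m and angle between the x axis of roller_c_center and the x axis of tray_saddle, either way round below 0.25 rad and contact force between the fingers and roller_c below 0.1 N and linear speed of roller_c below 0.03 m/s and horizontal distance between each of roller_a_center, roller_b_center and tray_saddle below 0.03 m and height (world z) of each of roller_a_center, roller_b_center below 0.03 m), for 0.3 s.
2. the tweezers are lifted clear of their cradle by the gripper (contact force between the fingers and tweezers above 1 N and contact force between tweezers and gauge below 0.05 N and contact force between tweezers and cradle below 0.05 N and contact force between tweezers and tray below 0.05 N and height (world z) of tweezers_grip above 0.045 m), for 0.1 s.
3. the tips stand over the gauge's two ribs at the marked gap, held clear of it (contact force between the fingers and tweezers above 1 N and contact force between tweezers and gauge below 0.05 N and contact force between tweezers and cradle below 0.05 N and contact force between tweezers and tray below 0.05 N and distance between tip_left and tip_right between 0.0165 and 0.0235 m and angle between the x axis of tweezers_grip and the x axis of gauge_marks, either way round below 0.25 rad and angle between tweezers_grip's own z axis and vertical below 0.2 rad and x of tip_left in the frame of gauge_marks between -0.03 and 0.03 m and z of tip_left in the frame of gauge_marks between 0.004 and 0.03 m and x of tip_right in the frame of gauge_marks between -0.03 and 0.03 m and z of tip_right in the frame of gauge_marks between 0.004 and 0.03 m and ((y of tip_left in the frame of gauge_marks between 0.005 and 0.015 m and y of tip_right in the frame of gauge_marks between -0.015 and -0.005 m) or (y of tip_right in the frame of gauge_marks between 0.005 and 0.015 m and y of tip_left in the frame of gauge_marks between -0.015 and -0.005 m))), for 0.5 s.
At the end, for the whole second after the job is handed in: Roller let go in the valley (6 mm across, 15 along, 5 high). Tweezers held level (0.2 rad), steady, touching only the gripper: tips 20 mm apart (3.5 mm), each within 5 mm sideways of its rib, 30 mm along, 4 to 30 mm above it, 0.25 rad of the ribs' direction (all of step 1 and all of step 3 and velocity of joint tweezers_left between -0.05 and 0.05 rad/s and linear speed of tweezers below 0.02 m/s); the arm keeps its last pose, push and grip.
It fails at once if the tips are pinched together (less than 6 mm apart, centre to centre) (distance between tip_left and tip_right below 0.006 m).
It fails at once if another thing on the bench is pushed aside by more than 30 mm (distance of any of cup_big, cup_small, stepper, gear, servo, driver, bearing from where it was at the start of the episode above 0.03 m).
It also fails if it takes over 67 s, if anything falls off the work surface, if the arm or the gripper's body presses on something with over 40 N, if the wrist force passes 120 N, or if a joint passes its speed limit or range.

ROBOT

A 6-joint arm with a two-finger parallel gripper is mounted at the origin on the work surface. World frame = base frame: x ahead of the robot, y to its left, z up, the work surface at z = 0. Lengths are in m, angles in degrees, forces in N, time in s.
With the tool pointing down it reaches from about 0.3 to 0.75 m from the base axis. Payload 8.5 kg.
Tool frame: the origin (TCP) lies at the very end of the fingers, on their centre line; the grasp point (between the pads) lies 19 mm behind it; x points along the fingers, y is the direction in which the jaws open and shut, and the axes are right-handed (so a half turn about x gives the same grasp; the last joint's range is limited). The gripper opens to 85 mm and grips with 20 to 120 N. Pads are 22 mm wide; open, the fingers measure 114 mm over their backs; the gripper's body (76 mm by 85 mm) begins 54 mm behind the grasp point. The pads swing forward as they close: fully open they stand 13 mm farther back than shut.
Start: joints at [-77.825, 21.807, 74.336, -0, 83.858, -12.336], TCP at [0.228, -0.5, 0.231] pointing down, gripper open.
Joint ranges: [-178.18, 178.18], [-50.72, 133.34], [12.68, 142.11], [-81.47, 261.47], [9.98, 163.14], [-165.26, 165.26]. Speed limits (degrees/s): [136.94, 136.94, 180, 180, 180, 180].

INTERFACE

Orientations are given as [roll, pitch, yaw] about the fixed x, y, z axes, in that order (R = Rz(yaw) Ry(pitch) Rx(roll)).
In Python, from rig import ctrl, viewer, order gives the robot as it stands.
- The arm moves only by the tool drive_tool, never from a script. Its argument "rows" is a list of rows, each an object with "xyz": the shift along the tool's x, y, z in m, a list of three; "dr": the turn, a rotation vector about the tool's x, y, z in degrees, a list of three; "claw": the finger opening in m, from 0 to 0.0854. In form: [{"xyz": [x, y, z], "dr": [rx, ry, rz], "claw": claw}, ...]. A call has exactly 8 rows; each row shifts and turns the commanded pose from where the row before left it, along the tool's axes as they then stand; what a row does not reach is not made up. A row lasts 1/8 s, in which the tool goes at most 62.5 mm and 10.7 degrees, less where a joint would pass 70% of its speed; a pose out of reach is approached as far as the arm can. A call is refused whole if a number of a shift passes 0.0625 or a number of a turn 10.7, either way. A call with a gripper value outside its range is refused whole. The fingers move at their own pace and stop on an object; "force" is the grip in N (left out, the last holds). Time passes only in rows, so rows that do not move let the fingers close, or fill a call up. It gives the time, the measured TCP pose, the force and the opening at its end, in the units of the state.
- ctrl.read_state(): the state, without advancing time (a new reading comes with each control period).
- viewer.read_camera(name): name is "side" or "top" or "wrist"; returns a dict with "frame" (384x512x3 uint8, red, green, blue), "fx", "fy", "cx", "cy" (pixels), "R" (3x3) and "t" (3): a world point X has camera coordinates R X + t. Camera axes: x right, y down, z forward; pixel columns grow to the right and rows downward; lengths in m; the calibration is good to about 2 mm. A picture is of the moment at which its call begins. There is no depth.
- order.hand_in(): hands the job in, once; it reports no verdict.
Trained networks look in a picture, given as the dict that the camera call returned (one of the last four; its "shot" number tells which), for a name from the list of things; names that differ only in an ending like _2 or _b are one class to them, and where a whole thing is asked for, a point or a joint stands for the part that bears it (a point fixed in the world has none). Each returns a list of dicts, best first, with "p" (0 to 1); they miss things now and then, are a little off and sometimes report something else, mostly with a low value. They report only what shows in the picture. A call takes as long as a camera call.
- viewer.search_frame(picture, target): "bbox" ([left, top, right, bottom] in pixels, round what is visible of it).
- viewer.silhouettes(picture, target): "region" (384x512 bool, what is visible of it) and "bbox" ([left, top, right, bottom] in pixels, round what is visible of it).
The state is a dict: "time_s": time; "qpos": joint angles; "joint_vel": joint speeds; "effort": joint torques, N m; "ee_pos": TCP position; "ee_rot": TCP orientation; "force": force on the tool from outside, world axes, zero at the start; "ft_torque": the same for the moment, N m; "gripper_width": finger opening in m.
Only numpy, scipy, OpenCV 4.12 (cv2) and the standard library are available. Lean on these libraries where they do the work, as an engineer would, in place of code of your own. Each camera call takes 0.05 s, during which the arm holds its last target. There are 200 camera calls.

## Working session

There is one attempt and no reset: what is moved stays moved. The work goes in short steps, Python scripts to look and compute and a tool call to move; the robot and the scene stay as the last step left them, time stands still between calls to the robot, and variables do not carry over. Pictures are saved under pics/ and viewed, about 8 in all and at most 12, crops included, and the job is handed in when it is done.

Besides the shell and the picture viewer there is one more tool, called in YAML: its name, and indented under it one key for each argument. drive_tool: Moves the arm, as the interface text tells. Its arguments: {"type":"object","properties":{"rows":{"type":"array"},"force":{"type":"number"}},"required":["rows"]}

```bash
ls; mkdir -p pics
cat > h.py <<'E'
import numpy as np, cv2
from rig import ctrl, viewer, order
def cam(n,save=None):
    p=viewer.read_camera(n)
    if save: cv2.imwrite('pics/'+save,cv2.cvtColor(np.asarray(p['frame']),cv2.COLOR_RGB2BGR))
    return p
def ray(p,u,v,z):
    R=np.array(p['R']);t=np.array(p['t']);c=-R.T@t
    d=R.T@np.array([(u-p['cx'])/p['fx'],(v-p['cy'])/p['fy'],1])
    return c+d*(z-c[2])/d[2]
def proj(p,X):
    q=np.array(p['R'])@np.array(X)+np.array(p['t']);return np.array([p['fx']*q[0]/q[2]+p['cx'],p['fy']*q[1]/q[2]+p['cy']])
E
python3 - <<'E'
from h import *
print(ctrl.read_state())
a=cam('top','t0.png');b=cam('side','s0.png')
for p in(a,b):
    print(np.round(-np.array(p['R']).T@np.array(p['t']),3),p['fx'])
for n in['gauge','roller_c','tray','tweezers','cradle','roller_a']:
    for p in (a,b):
        for d in viewer.silhouettes(p,n)[:3]:
            m=np.asarray(d['region']).astype(np.uint8);r=cv2.minAreaRect(cv2.findNonZero(m)) if m.any() else None
            print(n,p is a and 'top' or 'side',round(d['p'],2),d['bbox'],m.sum(),r)
E
python3 -c "
import cv2,numpy as np
cv2.imwrite('pics/ts.png',np.hstack([cv2.imread('pics/t0.png')]))"
```

```text
pics
{'time_s': 0.0, 'qpos': array([-7.78230474e+01,  2.18402133e+01,  7.43838682e+01, -1.71674692e-03,
        8.38576037e+01, -1.23346918e+01]), 'joint_vel': array([-0.03203418, -0.04911639, -0.01202781, -0.04675143,  0.07486658,
        0.01406479]), 'effort': array([ 1.44318627e-03, -4.48456585e+01, -2.31269968e+01, -1.21592357e-04,
        4.80629285e-03, -7.65243101e-06]), 'ee_pos': array([ 0.22812118, -0.50014462,  0.23072427]), 'ee_rot': array([-101.13780002,   89.91829696,  103.37402933]), 'force': array([-0.64118862, -0.13373837, -0.03543879]), 'ft_torque': array([ 0.05127989, -0.03536574,  0.027298  ]), 'gripper_width': 0.08527464589163321}
[0.495 0.014 1.069] 397.3668048076077
[ 0.339 -0.583  0.749] 347.3382338567165
gauge top 0.61 [261.7, 176.6, 299.1, 199.5] 446 ((279.6639404296875, 187.6967315673828), (34.041439056396484, 23.539291381835938), 5.19442892074585)
gauge side 0.67 [257.5, 203.6, 287.0, 236.4] 461 ((273.25726318359375, 218.73497009277344), (33.459774017333984, 24.351545333862305), 70.70995330810547)
roller_c top 0.82 [272.2, 173.1, 286.2, 201.3] 338 ((280.0,
[... 1330 characters left out ...]
), 90.0)
cradle top 0.72 [336.3, 188.2, 367.9, 262.6] 1758 ((351.2229309082031, 223.43438720703125), (28.361454010009766, 72.10047912597656), 4.159642219543457)
cradle side 0.89 [225.5, 273.4, 312.2, 319.6] 1817 ((268.2353515625, 293.4411926269531), (31.044557571411133, 83.18971252441406), 75.96376037597656)
roller_a top 0.82 [272.2, 173.1, 286.2, 201.3] 338 ((280.0, 186.0), (24.0, 14.0), 90.0)
roller_a side 0.74 [263.3, 203.5, 284.7, 218.0] 362 ((273.8423767089844, 210.40872192382812), (14.622354507446289, 25.76626205444336), 75.0685806274414)
roller_a side 0.23 [225.6, 267.4, 307.8, 299.3] 731 ((267.2477111816406, 287.32568359375), (24.711917877197266, 81.31945037841797), 73.3007583618164)
```

View pics/t0.png

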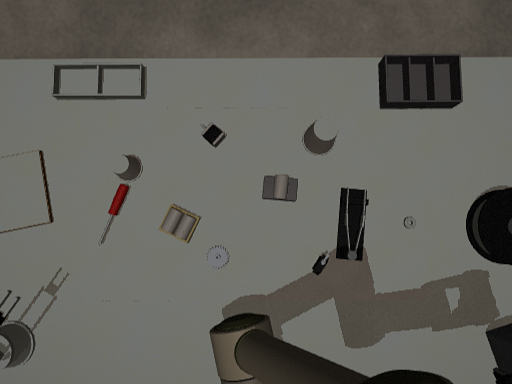

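View pics/s0.png

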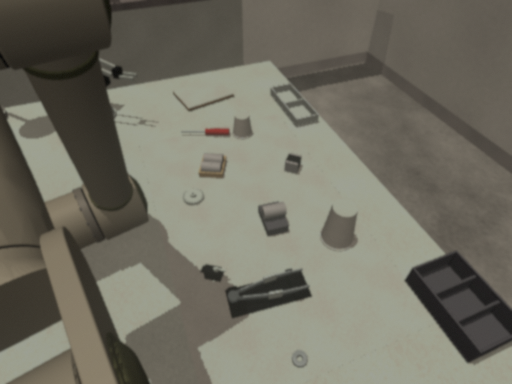

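The top view shows the gauge with its roller at about (280,187), the tray at (180,223), the tweezers and cradle at (352,224) with tips up (+x), and the servo at (321,262). The big cup is at (320,137). Next I'll enlarge the top view for exact corners.

Run:
```python
from h import *
im=cv2.imread('pics/t0.png')[165:270,150:380]
im=cv2.convertScaleAbs(cv2.resize(im,None,fx=3.4,fy=3.4,interpolation=cv2.INTER_CUBIC),alpha=1.6,beta=10)
cv2.imwrite('pics/c0.png',im)
p=cam('top')
for n,u,v,z in[('gauge',280,187.5,.03),('roller',280,186,.06),('tray',180,223,.02),('cradle',351.2,223.5,.005),('servo',321,262,.04),('bigcup',320,137,.06),('pads',351,220,.03)]: print(n,ray(p,u,v,z).round(4))
```

```text
gauge [ 0.6022 -0.0412  0.03  ]
roller [ 0.6029 -0.0396  0.06  ]
tray [0.5108 0.2224 0.02  ]
cradle [ 0.5071 -0.2314  0.005 ]
servo [ 0.409  -0.1434  0.04  ]
bigcup [ 0.7297 -0.1444  0.06  ]
pads [ 0.5159 -0.2254  0.03  ]
```

View pics/c0.png

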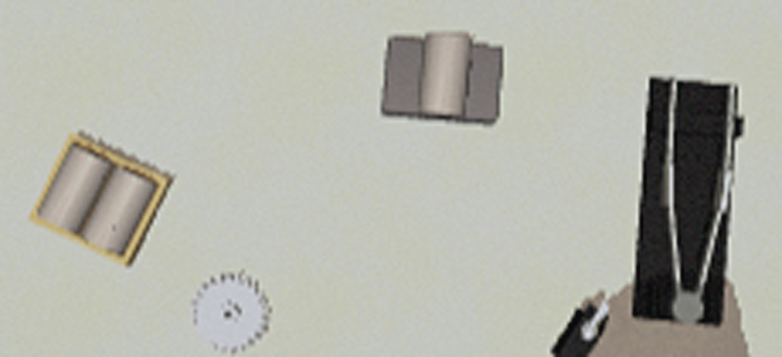

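```bash
cat >> h.py <<'E'
from scipy.spatial.transform import Rotation as Ro
import json
def tool():
    s=ctrl.read_state();return np.array(s['ee_pos']),Ro.from_euler('xyz',s['ee_rot'],degrees=True),s
def headR(psi): # tool x down, tool y heading psi (deg)
    a=np.radians(psi);x=np.array([0,0,-1.]);y=np.array([np.cos(a),np.sin(a),0]);return Ro.from_matrix(np.c_[x,y,np.cross(x,y)])
def plan(P,psi,n,claw,start=None):
    p,R,s=tool()
    if start: p,R=start
    Rt=headR(psi);rv=(R.inv()*Rt).as_rotvec();d=(np.array(P)-p)/n
    rows=[]
    for i in range(n):
        rows.append({"xyz":[round(float(v),4) for v in R.inv().apply(d)],"dr":[round(float(v),1) for v in np.degrees(rv/n)],"claw":claw})
        R=R*Ro.from_rotvec(rv/n)
    print(s['time_s'],np.round(s['ee_pos'],4),'w',round(s['gripper_width'],4),'F',np.round(s['force'],2))
    for r in rows: print(json.dumps(r))
E
python3 - <<'E'
from h import *
im0=(150,165)
class D(dict):pass
p=cam('top')
f=lambda u,v,z: ray(p,u/3.4+150-.35,v/3.4+165-.35,z)
def h(a,b,z): d=f(*b,z)-f(*a,z);return np.degrees(np.arctan2(d[1],d[0])).round(1)
print('gauge yaw',h((388,36),(503,46),.03)+90,h((383,115),(497,124),.03)+90)
g=np.mean([f(388,36,.03),f(503,46,.03),f(383,115,.03),f(497,124,.03)],0);print(g)
print('tray yaw',h((78,133),(172,178),.02)+90,h((32,217),(130,264),.02)+90,np.mean([f(78,133,.02),f(172,178,.02),f(32,217,.02),f(130,264,.02)],0))
print('cradle yaw',h((635,315),(652,78),.005), 'tips',f(673,82,.032),f(733,88,.032),'bow',f(690,305,.036))
w=cam('wrist');p0,R,s=tool();c=-np.array(w['R']).T@np.array(w['t']);print('wristcam in tool',R.inv().apply(c-p0),'axis in tool',R.inv().apply(np.array(w['R'])[2]),w['fx'])
plan([.60,-.04,.25],-95,16,.085)
E
```

```text
gauge yaw -5.299999999999997 -4.900000000000006
[ 0.6002583  -0.04079509  0.03      ]
tray yaw -25.700000000000003 -25.599999999999994 [0.51125642 0.22254125 0.02      ]
cradle yaw -5.5 tips [ 0.59758901 -0.21830418  0.032     ] [ 0.59267341 -0.26444884  0.032     ] bow [ 0.42763823 -0.22564701  0.036     ]
wristcam in tool [-0.14307285  0.00065214 -0.08290476] axis in tool [ 9.47260801e-01 -8.08439213e-04  3.20462668e-01] 268.33904427571235
0.85 [ 0.2282 -0.5004  0.2313] w 0.0855 F [ 0.03  0.55 -1.07]
{"xyz": [-0.0012, -0.0165, -0.0331], "dr": [1.8, 0.0, 0.0], "claw": 0.085}
{"xyz": [-0.0012, -0.0176, -0.0325], "dr": [1.8, 0.0, 0.0], "claw": 0.085}
{"xyz": [-0.0012, -0.0186, -0.032], "dr": [1.8, 0.0, 0.0], "claw": 0.085}
{"xyz": [-0.0012, -0.0197, -0.0313], "dr": [1.8, 0.0, 0.0], "claw": 0.085}
{"xyz": [-0.0012, -0.0207, -0.0307], "dr": [1.8, 0.0, 0.0], "claw": 0.085}
{"xyz": [-0.0012, -0.0216, -0.03], "dr": [1.8, 0.0, 0.0], "claw": 0.085}
{"xyz": [-0.0012, -0.0226, -0.0293], "dr": [1.8, 0.0, 0.0], "claw": 0.085}
{"xyz": [-0.0012, -0.0235, -0.0286], "dr": [1.8, 0.0, 0.0], "claw": 0.085}
{"xyz": [-0.0012, -0.0244, -0.0278], "dr": [1.8, 0.0, 0.0], "claw": 0.085}
{"xyz": [-0.0012, -0.0253, -0.027], "dr": [1.8, 0.0, 0.0], "claw": 0.085}
{"xyz": [-0.0012, -0.0262, -0.0262], "dr": [1.8, 0.0, 0.0], "claw": 0.085}
{"xyz": [-0.0012, -0.027, -0.0253], "dr": [1.8, 0.0, 0.0], "claw": 0.085}
{"xyz": [-0.0012, -0.0278, -0.0244], "dr": [1.8, 0.0, 0.0], "claw": 0.085}
{"xyz": [-0.0012, -0.0286, -0.0235], "dr": [1.8, 0.0, 0.0], "claw": 0.085}
{"xyz": [-0.0012, -0.0293, -0.0226], "dr": [1.8, 0.0, 0.0], "claw": 0.085}
{"xyz": [-0.0012, -0.03, -0.0216], "dr": [1.8, 0.0, 0.0], "claw": 0.085}
```

drive_tool:
  rows:
    - {"xyz": [-0.001,-0.0165,-0.033],"dr": [1.8,0,0],"claw": 0.085}
    - {"xyz": [-0.001,-0.0175,-0.0325],"dr": [1.8,0,0],"claw": 0.085}
    - {"xyz": [-0.001,-0.0185,-0.032],"dr": [1.8,0,0],"claw": 0.085}
    - {"xyz": [-0.001,-0.0195,-0.0315],"dr": [1.8,0,0],"claw": 0.085}
    - {"xyz": [-0.001,-0.0205,-0.0305],"dr": [1.8,0,0],"claw": 0.085}
    - {"xyz": [-0.001,-0.0215,-0.03],"dr": [1.8,0,0],"claw": 0.085}
    - {"xyz": [-0.001,-0.0225,-0.0295],"dr": [1.8,0,0],"claw": 0.085}
    - {"xyz": [-0.001,-0.0235,-0.0285],"dr": [1.8,0,0],"claw": 0.085}

```text
time_s: 1.85
ee_pos: [0.4145, -0.2695, 0.2395]
ee_rot: [125.8, 90.0, -44.1]
force: [0.5, -0.5, 0.8]
gripper_width: 0.085
```

drive_tool:
  rows:
    - {"xyz": [-0.001,-0.0245,-0.028],"dr": [1.8,0,0],"claw": 0.085}
    - {"xyz": [-0.001,-0.0255,-0.027],"dr": [1.8,0,0],"claw": 0.085}
    - {"xyz": [-0.001,-0.026,-0.026],"dr": [1.8,0,0],"claw": 0.085}
    - {"xyz": [-0.001,-0.027,-0.0255],"dr": [1.8,0,0],"claw": 0.085}
    - {"xyz": [-0.001,-0.028,-0.0245],"dr": [1.8,0,0],"claw": 0.085}
    - {"xyz": [-0.001,-0.0285,-0.0235],"dr": [1.8,0,0],"claw": 0.085}
    - {"xyz": [-0.001,-0.0295,-0.0225],"dr": [1.8,0,0],"claw": 0.085}
    - {"xyz": [0,0,0],"dr": [0,0,0],"claw": 0.085}

```text
time_s: 2.85
ee_pos: [0.5758, -0.0655, 0.246]
ee_rot: [-72.7, 90.0, 105.0]
force: [-0.3, -0.6, 0.3]
gripper_width: 0.0849
```

Run:
```python
from h import *
p0,R,s=tool();print(s['time_s'],p0,s['ee_rot'],np.round(s['qpos'],1),R.as_matrix()[:,1].round(3))
w=cam('wrist','w1.png')
for n in['gauge','roller_c']:
    for d in viewer.silhouettes(w,n)[:2]:
        m=np.asarray(d['region']).astype(np.uint8);r=cv2.minAreaRect(cv2.findNonZero(m));print(n,round(d['p'],2),d['bbox'],r)
```

```text
2.85 [ 0.57580189 -0.06546086  0.24601046] [-72.69070176  89.98509128 104.9810984 ] [-18.2  24.3  67.9   0.   87.8  74.1] [-0.041 -0.999 -0.   ]
gauge 0.66 [202.9, 116.0, 275.2, 166.9] ((239.0584259033203, 139.8206787109375), (68.290283203125, 47.74752426147461), 3.301865816116333)
roller_c 0.91 [224.7, 120.0, 252.2, 170.3] ((238.0, 144.5), (27.999996185302734, 50.99999237060547), 0.0)
```

View pics/w1.png

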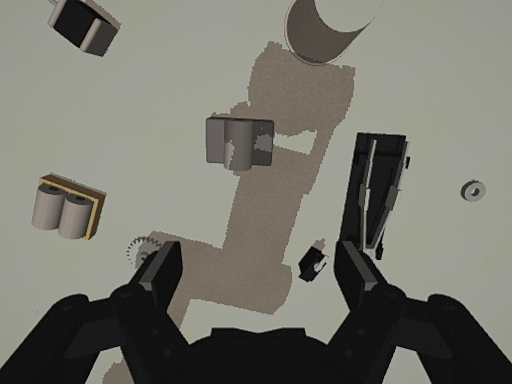

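The wrist view shows everything: gauge corners about (207,118), (273,121), (206,162), (272,166), roller centred on column 238, tray at (70,210), tweezers at (380,190) and the servo at (313,263).

```bash
python3 - <<'E'
from h import *
w=cam('wrist');t=cam('top')
print('gauge w',[ray(w,u,v,.03).round(4)[:2] for u,v in[(207,118),(273,121),(206,162),(272,166)]])
print('roller w',ray(w,238,144.5,.048),ray(w,238,144.5,.06),'top',ray(t,280,186.5,.066))
# overlay model on wrist: gauge & roller
for c,name in((w,'w'),(t,'t')):
    im=cv2.cvtColor(np.asarray(c['frame']),cv2.COLOR_RGB2BGR)
    k=6;g0=proj(c,[.60,-.0405,.03]);x0,y0=int(g0[0])-50,int(g0[1])-45
    im=cv2.resize(im[y0:y0+80,x0:x0+100],None,fx=k,fy=k,interpolation=cv2.INTER_CUBIC)
    def L(P,Q,col): cv2.line(im,*[tuple(int(v) for v in (proj(c,A)-[x0,y0]+.5)*k) for A in(P,Q)],col,1)
    a=np.radians(-5.1);ex=np.array([np.cos(a),np.sin(a),0]);ey=np.array([-np.sin(a),np.cos(a),0]);o=np.array([.601,-.0405,0])
    q=[o+ex*sx*.03+ey*sy*.045+[0,0,.03] for sx,sy in((1,1),(1,-1),(-1,-1),(-1,1))]
    for i in range(4): L(q[i],q[i-1],(0,0,255))
    r=[o+ex*sx*.03+ey*sy*.018+[0,0,.048] for sx,sy in((1,1),(1,-1),(-1,-1),(-1,1))]
    for i in range(4): L(r[i],r[i-1],(0,255,0))
    cv2.imwrite(f'pics/ov{name}.png',im)
cv2.imwrite('pics/ov.png',np.vstack([cv2.imread('pics/ovw.png'),cv2.imread('pics/ovt.png')])[:, :][:960])
E
python3 -c "
import cv2,numpy as np
a=cv2.imread('pics/ovw.png');b=cv2.imread('pics/ovt.png')
cv2.imwrite('pics/ov.png',cv2.resize(np.hstack([a,b]),(800,320)))"
```

```text
gauge w [array([ 0.6357, -0.0046]), array([ 0.6282, -0.09  ]), array([0.5776, 0.0029]), array([ 0.5681, -0.0872])]
roller w [ 0.60251113 -0.04392345  0.048     ] [ 0.60445259 -0.04489923  0.06      ] top [ 0.60099648 -0.03927762  0.066     ]
```

View pics/ov.png

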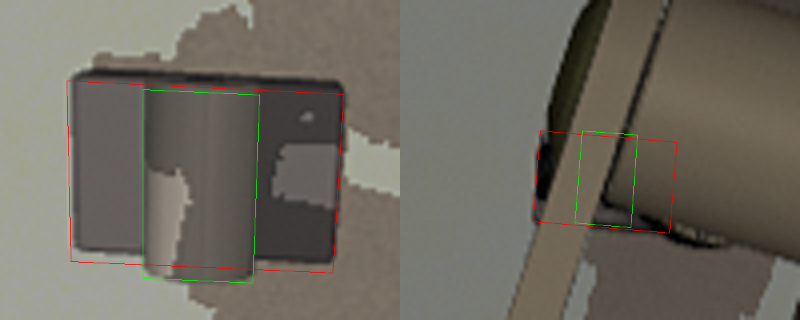

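Run:
```python
from h import *
plan([.602,-.041,.10],-95,6,.085)
plan([.602,-.041,.037],-95,6,.085,(np.array([.602,-.041,.10]),headR(-95)))
```

```text
3.1 [ 0.5746 -0.0679  0.2464] w 0.0851 F [-0.43 -0.49 -0.1 ]
{"xyz": [0.0244, -0.0047, -0.0044], "dr": [0.4, 0.0, -0.0], "claw": 0.085}
{"xyz": [0.0244, -0.0047, -0.0043], "dr": [0.4, 0.0, -0.0], "claw": 0.085}
{"xyz": [0.0244, -0.0048, -0.0043], "dr": [0.4, 0.0, -0.0], "claw": 0.085}
{"xyz": [0.0244, -0.0048, -0.0043], "dr": [0.4, 0.0, -0.0], "claw": 0.085}
{"xyz": [0.0244, -0.0048, -0.0042], "dr": [0.4, 0.0, -0.0], "claw": 0.085}
{"xyz": [0.0244, -0.0048, -0.0042], "dr": [0.4, 0.0, -0.0], "claw": 0.085}
3.1 [ 0.5746 -0.0679  0.2464] w 0.0851 F [-0.43 -0.49 -0.1 ]
{"xyz": [0.0105, 0.0, -0.0], "dr": [0.0, 0.0, 0.0], "claw": 0.085}
{"xyz": [0.0105, 0.0, -0.0], "dr": [0.0, 0.0, 0.0], "claw": 0.085}
{"xyz": [0.0105, 0.0, -0.0], "dr": [0.0, 0.0, 0.0], "claw": 0.085}
{"xyz": [0.0105, 0.0, -0.0], "dr": [0.0, 0.0, 0.0], "claw": 0.085}
{"xyz": [0.0105, 0.0, -0.0], "dr": [0.0, 0.0, 0.0], "claw": 0.085}
{"xyz": [0.0105, 0.0, -0.0], "dr": [0.0, 0.0, 0.0], "claw": 0.085}
```

drive_tool:
  rows:
    - {"xyz": [0.0245,-0.005,-0.0045],"dr": [0.45,0,0],"claw": 0.085}
    - {"xyz": [0.0245,-0.005,-0.0045],"dr": [0.45,0,0],"claw": 0.085}
    - {"xyz": [0.0245,-0.0045,-0.004],"dr": [0.45,0,0],"claw": 0.085}
    - {"xyz": [0.0245,-0.0045,-0.004],"dr": [0.4,0,0],"claw": 0.085}
    - {"xyz": [0.0245,-0.0045,-0.004],"dr": [0.4,0,0],"claw": 0.085}
    - {"xyz": [0.0235,-0.0045,-0.0045],"dr": [0.4,0,0],"claw": 0.085}
    - {"xyz": [0,0,0],"dr": [0,0,0],"claw": 0.085}
    - {"xyz": [0,0,0],"dr": [0,0,0],"claw": 0.085}

```text
time_s: 4.1
ee_pos: [0.6024, -0.0415, 0.1014]
ee_rot: [165.9, 89.9, -19.2]
force: [0.6, -1.2, -0.2]
gripper_width: 0.0851
```

Run:
```python
from h import *
w=cam('wrist','w2.png')
plan([.602,-.041,.037],-95,5,.085)
for n in['gauge','roller_c']:
    for d in viewer.silhouettes(w,n)[:1]:
        m=np.asarray(d['region']).astype(np.uint8);r=cv2.minAreaRect(cv2.findNonZero(m));print(n,round(d['p'],2),d['bbox'],r)
print('roller proj',proj(w,[.602,-.041,.066]),proj(w,[.602+.03,-.041-.003,.048]),proj(w,[.602-.03,-.041+.003,.048]))
```

```text
4.15 [ 0.6025 -0.0414  0.1016] w 0.0849 F [ 0.13 -0.32  0.2 ]
{"xyz": [0.0129, -0.0001, 0.0001], "dr": [-0.0, -0.0, -0.0], "claw": 0.085}
{"xyz": [0.0129, -0.0001, 0.0001], "dr": [-0.0, -0.0, -0.0], "claw": 0.085}
{"xyz": [0.0129, -0.0001, 0.0001], "dr": [-0.0, -0.0, -0.0], "claw": 0.085}
{"xyz": [0.0129, -0.0001, 0.0001], "dr": [-0.0, -0.0, -0.0], "claw": 0.085}
{"xyz": [0.0129, -0.0001, 0.0001], "dr": [-0.0, -0.0, -0.0], "claw": 0.085}
gauge 0.75 [438.1, 186.9, 512.0, 321.1] ((478.775146484375, 253.62265014648438), (73.37205505371094, 123.52015686035156), 21.161258697509766)
roller_c 0.7 [236.9, 165.8, 281.4, 249.2] ((257.0, 208.0), (86.0, 46.0), 90.0)
roller proj [256.82022013 218.80980285] [257.33372935 172.41667824] [256.51459793 242.70678482]
```

View pics/w2.png

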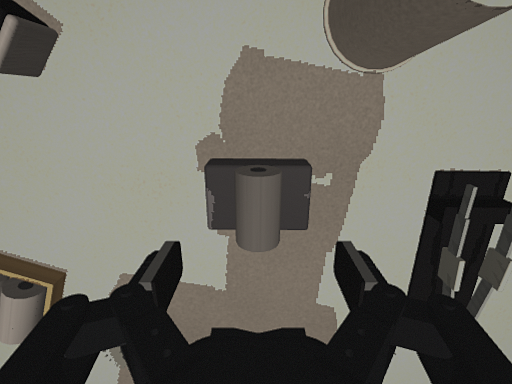

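The roller sits centred between the fingers: column 257, rows 166–249, which matches the projection. I'll descend and grip.

drive_tool:
  rows:
    - {"xyz": [0.013,0,0],"dr": [0,0,0],"claw": 0.085}
    - {"xyz": [0.013,0,0],"dr": [0,0,0],"claw": 0.085}
    - {"xyz": [0.013,0,0],"dr": [0,0,0],"claw": 0.085}
    - {"xyz": [0.013,0,0],"dr": [0,0,0],"claw": 0.085}
    - {"xyz": [0.0125,0,0],"dr": [0,0,0],"claw": 0.085}
    - {"xyz": [0,0,0],"dr": [0,0,0],"claw": 0.06}
    - {"xyz": [0,0,0],"dr": [0,0,0],"claw": 0.045}
    - {"xyz": [0,0,0],"dr": [0,0,0],"claw": 0.03}
  force: 30

```text
time_s: 5.25
ee_pos: [0.6026, -0.0412, 0.0366]
ee_rot: [146.8, 89.9, -38.3]
force: [-0.4, -0.4, 2.7]
gripper_width: 0.0351
```

drive_tool:
  rows:
    - {"xyz": [0,0,0],"dr": [0,0,0],"claw": 0.03}
    - {"xyz": [0,0,0],"dr": [0,0,0],"claw": 0.03}
    - {"xyz": [0,0,0],"dr": [0,0,0],"claw": 0.03}
    - {"xyz": [-0.01,0,0],"dr": [0,0,0],"claw": 0.03}
    - {"xyz": [-0.02,0,0],"dr": [0,0,0],"claw": 0.03}
    - {"xyz": [-0.02,0,0],"dr": [0,0,0],"claw": 0.03}
    - {"xyz": [-0.02,0,0],"dr": [0,0,0],"claw": 0.03}
    - {"xyz": [-0.01,0,0],"dr": [0,0,0],"claw": 0.03}

```text
time_s: 6.25
ee_pos: [0.6023, -0.0405, 0.117]
ee_rot: [-170.6, 89.9, 4.4]
force: [-0.5, 0.0, -0.4]
gripper_width: 0.0348
```

Run:
```python
from h import *
plan([.511,.2225,.13],-115.6,9,.03)
w=cam('wrist','w3.png')
im=np.asarray(w['frame'])
# gauge overlay check
c=w
o=np.array([.602,-.041,0]);a=np.radians(-5.1);ex=np.array([np.cos(a),np.sin(a),0]);ey=np.array([-np.sin(a),np.cos(a),0])
im=cv2.cvtColor(im,cv2.COLOR_RGB2BGR)
q=[tuple(int(v) for v in proj(c,o+ex*sx*.03+ey*sy*.045+[0,0,.03])) for sx,sy in((1,1),(1,-1),(-1,-1),(-1,1))]
for i in range(4): cv2.line(im,q[i],q[i-1],(0,0,255),1)
a=np.radians(-25.6);ex=np.array([np.cos(a),np.sin(a),0]);ey=np.array([-np.sin(a),np.cos(a),0]);o=np.array([.5113,.2225,0])
q=[tuple(int(v) for v in proj(c,o+ex*sx*.037+ey*sy*.0425+[0,0,.02])) for sx,sy in((1,1),(1,-1),(-1,-1),(-1,1))]
for i in range(4): cv2.line(im,q[i],q[i-1],(0,0,255),1)
cv2.imwrite('pics/w3o.png',im)
```

```text
6.25 [ 0.6023 -0.0405  0.117 ] w 0.0348 F [-0.55  0.   -0.43]
{"xyz": [-0.0015, -0.0282, 0.0127], "dr": [2.3, -0.0, 0.0], "claw": 0.03}
{"xyz": [-0.0015, -0.0277, 0.0138], "dr": [2.3, -0.0, 0.0], "claw": 0.03}
{"xyz": [-0.0015, -0.0271, 0.0149], "dr": [2.3, -0.0, 0.0], "claw": 0.03}
{"xyz": [-0.0015, -0.0265, 0.0159], "dr": [2.3, -0.0, 0.0], "claw": 0.03}
{"xyz": [-0.0015, -0.0259, 0.017], "dr": [2.3, -0.0, 0.0], "claw": 0.03}
{"xyz": [-0.0015, -0.0252, 0.018], "dr": [2.3, -0.0, 0.0], "claw": 0.03}
{"xyz": [-0.0015, -0.0244, 0.019], "dr": [2.3, -0.0, 0.0], "claw": 0.03}
{"xyz": [-0.0015, -0.0236, 0.02], "dr": [2.3, -0.0, 0.0], "claw": 0.03}
{"xyz": [-0.0014, -0.0228, 0.0209], "dr": [2.3, -0.0, 0.0], "claw": 0.03}
```

View pics/w3o.png

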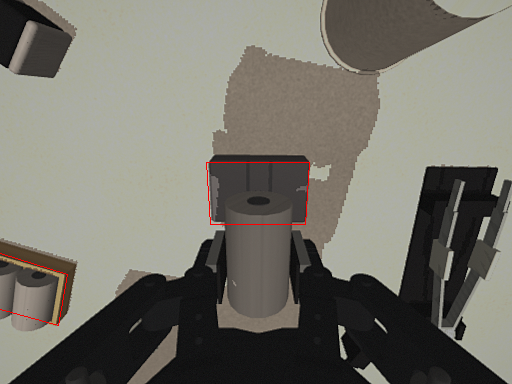

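Roller is held (opening 34.8 mm). The gauge outline fits within 2 px and the ribs are visible at columns 249 and 270. Moving to the tray.

drive_tool:
  rows:
    - {"xyz": [-0.0017,-0.0317,0.0144],"dr": [2.6,0,0],"claw": 0.03}
    - {"xyz": [-0.0017,-0.031,0.0158],"dr": [2.6,0,0],"claw": 0.03}
    - {"xyz": [-0.0017,-0.0303,0.0172],"dr": [2.6,0,0],"claw": 0.03}
    - {"xyz": [-0.0017,-0.0295,0.0186],"dr": [2.6,0,0],"claw": 0.03}
    - {"xyz": [-0.0017,-0.0286,0.0199],"dr": [2.6,0,0],"claw": 0.03}
    - {"xyz": [-0.0017,-0.0277,0.0211],"dr": [2.6,0,0],"claw": 0.03}
    - {"xyz": [-0.0017,-0.0267,0.0223],"dr": [2.6,0,0],"claw": 0.03}
    - {"xyz": [-0.0017,-0.0257,0.0235],"dr": [2.5,0,0],"claw": 0.03}

```text
time_s: 7.3
ee_pos: [0.5092, 0.2232, 0.1289]
ee_rot: [26.9, 89.9, -178.9]
force: [-0.1, 0.1, -0.7]
gripper_width: 0.035
```

Run:
```python
from h import *
w=cam('wrist');w=cam('wrist','w4.png')
plan([.511,.2225,.09],-115.6,5,.03)
c=w;im=cv2.cvtColor(np.asarray(w['frame']),cv2.COLOR_RGB2BGR)
a=np.radians(-25.6);ex=np.array([np.cos(a),np.sin(a),0]);ey=np.array([-np.sin(a),np.cos(a),0]);o=np.array([.5113,.2225,0])
q=[tuple(int(v) for v in proj(c,o+ex*sx*.037+ey*sy*.0425+[0,0,.02])) for sx,sy in((1,1),(1,-1),(-1,-1),(-1,1))]
for i in range(4): cv2.line(im,q[i],q[i-1],(0,0,255),1)
cv2.imwrite('pics/w4o.png',im)
```

```text
7.4 [0.5084 0.2247 0.129 ] w 0.0349 F [-0.29 -1.79 -0.55]
{"xyz": [0.0078, 0.0002, -0.0007], "dr": [0.0, 0.0, -0.0], "claw": 0.03}
{"xyz": [0.0078, 0.0002, -0.0007], "dr": [0.0, 0.0, -0.0], "claw": 0.03}
{"xyz": [0.0078, 0.0002, -0.0007], "dr": [0.0, 0.0, -0.0], "claw": 0.03}
{"xyz": [0.0078, 0.0002, -0.0007], "dr": [0.0, 0.0, -0.0], "claw": 0.03}
{"xyz": [0.0078, 0.0002, -0.0007], "dr": [0.0, 0.0, -0.0], "claw": 0.03}
```

View pics/w4o.png

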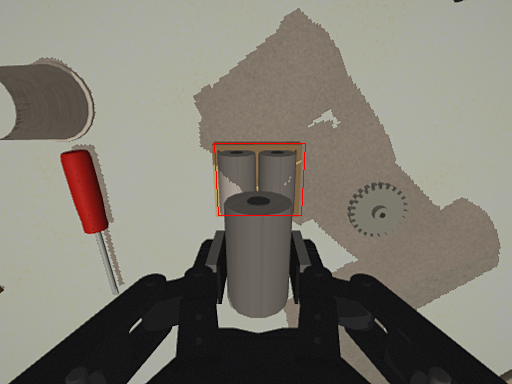

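Tray outline fits, with the valley at column 257.5 and the roller at column 258, so they are aligned. Lowering, then releasing.

drive_tool:
  rows:
    - {"xyz": [0.018,0.0005,-0.0015],"dr": [0,0,0],"claw": 0.03}
    - {"xyz": [0.018,0.0005,-0.0015],"dr": [0,0,0],"claw": 0.03}
    - {"xyz": [0.018,0,0],"dr": [0,0,0],"claw": 0.03}
    - {"xyz": [0.016,0,0],"dr": [0,0,0],"claw": 0.03}
    - {"xyz": [0.01,0,0],"dr": [0,0,0],"claw": 0.03}
    - {"xyz": [0.005,0,0],"dr": [0,0,0],"claw": 0.03}
    - {"xyz": [0,0,0],"dr": [0,0,0],"claw": 0.03}
    - {"xyz": [0,0,0],"dr": [0,0,0],"claw": 0.03}

```text
time_s: 8.4
ee_pos: [0.5125, 0.2198, 0.0447]
ee_rot: [-157.1, 90.0, -2.8]
force: [0.6, 0.7, 0.1]
gripper_width: 0.0352
```

drive_tool:
  rows:
    - {"xyz": [0.0015,-0.0015,0.002],"dr": [0,0,0],"claw": 0.03}
    - {"xyz": [0,0,0],"dr": [0,0,0],"claw": 0.03}
    - {"xyz": [0,0,0],"dr": [0,0,0],"claw": 0.04}
    - {"xyz": [0,0,0],"dr": [0,0,0],"claw": 0.048}
    - {"xyz": [0,0,0],"dr": [0,0,0],"claw": 0.056}
    - {"xyz": [0,0,0],"dr": [0,0,0],"claw": 0.056}
    - {"xyz": [-0.01,0,0],"dr": [0,0,0],"claw": 0.056}
    - {"xyz": [-0.02,0,0],"dr": [0,0,0],"claw": 0.056}

```text
time_s: 9.4
ee_pos: [0.5108, 0.2221, 0.0733]
ee_rot: [37.8, 89.9, -168.0]
force: [0.3, 0.0, -0.0]
gripper_width: 0.056
```

drive_tool:
  rows:
    - {"xyz": [-0.03,0,0],"dr": [0,0,0],"claw": 0.056}
    - {"xyz": [-0.04,0,0],"dr": [0,0,0],"claw": 0.056}
    - {"xyz": [-0.04,0,0],"dr": [0,0,0],"claw": 0.08}
    - {"xyz": [-0.03,0,0],"dr": [0,0,0],"claw": 0.08}
    - {"xyz": [0,0,0],"dr": [0,0,0],"claw": 0.08}
    - {"xyz": [0,0,0],"dr": [0,0,0],"claw": 0.08}
    - {"xyz": [0,0,0],"dr": [0,0,0],"claw": 0.08}
    - {"xyz": [0,0,0],"dr": [0,0,0],"claw": 0.08}

```text
time_s: 10.4
ee_pos: [0.5109, 0.2221, 0.2122]
ee_rot: [37.4, 89.9, -168.4]
force: [0.3, 0.8, 0.2]
gripper_width: 0.0797
```

Run:
```python
from h import *
w=cam('wrist');t=cam('top')
im=cv2.cvtColor(np.asarray(w['frame']),cv2.COLOR_RGB2BGR)
a=np.radians(-25.6);ex=np.array([np.cos(a),np.sin(a),0]);ey=np.array([-np.sin(a),np.cos(a),0]);o=np.array([.5113,.2225,0])
q=[tuple(int(v) for v in proj(w,o+ex*sx*.03+ey*sy*.018+[0,0,.053])) for sx,sy in((1,1),(1,-1),(-1,-1),(-1,1))]
for i in range(4): cv2.line(im,q[i],q[i-1],(0,255,0),1)
im2=cv2.cvtColor(np.asarray(t['frame']),cv2.COLOR_RGB2BGR)[170:270,310:400]
im2=cv2.resize(im2,None,fx=3.84,fy=3.84,interpolation=cv2.INTER_CUBIC)
cv2.imwrite('pics/w5.png',np.hstack([cv2.resize(im,(450,384))[:, :],im2]))
plan([.515,-.226,.20],-95.5,16,.08)
```

```text
10.5 [0.511  0.2221 0.2125] w 0.0799 F [-0.35 -0.4   0.13]
{"xyz": [0.0008, 0.0251, -0.0124], "dr": [-1.3, 0.0, -0.0], "claw": 0.08}
{"xyz": [0.0008, 0.0254, -0.0118], "dr": [-1.3, 0.0, -0.0], "claw": 0.08}
{"xyz": [0.0008, 0.0256, -0.0113], "dr": [-1.3, 0.0, -0.0], "claw": 0.08}
{"xyz": [0.0008, 0.0259, -0.0107], "dr": [-1.3, 0.0, -0.0], "claw": 0.08}
{"xyz": [0.0008, 0.0261, -0.0101], "dr": [-1.3, 0.0, -0.0], "claw": 0.08}
{"xyz": [0.0008, 0.0263, -0.0095], "dr": [-1.3, 0.0, -0.0], "claw": 0.08}
{"xyz": [0.0008, 0.0265, -0.009], "dr": [-1.3, 0.0, -0.0], "claw": 0.08}
{"xyz": [0.0008, 0.0267, -0.0084], "dr": [-1.3, 0.0, -0.0], "claw": 0.08}
{"xyz": [0.0008, 0.0269, -0.0078], "dr": [-1.3, 0.0, -0.0], "claw": 0.08}
{"xyz": [0.0008, 0.0271, -0.0072], "dr": [-1.3, 0.0, -0.0], "claw": 0.08}
{"xyz": [0.0008, 0.0272, -0.0066], "dr": [-1.3, 0.0, -0.0], "claw": 0.08}
{"xyz": [0.0008, 0.0274, -0.006], "dr": [-1.3, 0.0, -0.0], "claw": 0.08}
{"xyz": [0.0008, 0.0275, -0.0054], "dr": [-1.3, 0.0, -0.0], "claw": 0.08}
{"xyz": [0.0008, 0.0276, -0.0048], "dr": [-1.3, 0.0, -0.0], "claw": 0.08}
{"xyz": [0.0008, 0.0277, -0.0042], "dr": [-1.3, 0.0, -0.0], "claw": 0.08}
{"xyz": [0.0008, 0.0278, -0.0035], "dr": [-1.3, 0.0, -0.0], "claw": 0.08}
```

View pics/w5.png

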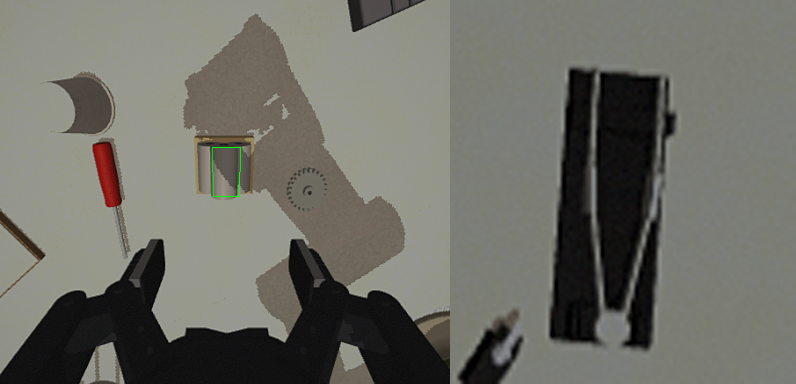

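Run:
```python
from h import *
t=cam('top')
f=lambda u,v,z: ray(t,(u-450+.5)/3.84+310-.5,(v+.5)/3.84+170-.5,z)
tl,tr,b=f(598,72,.036),f(664,80,.036),f(613,328,.04)
m=(tl+tr)/2;d=m-b;print(tl,tr,b,np.linalg.norm(tl-tr),np.linalg.norm(d),np.degrees(np.arctan2(d[1],d[0])))
e=(tl-tr)[:2];print('perp yaw',np.degrees(np.arctan2(-e[0],e[1])))
u=d/np.linalg.norm(d);print('grip',m-.08*u, b+.092*u)
q=[f(571,68,.005),f(667,75,.005),f(654,346,.005),f(552,338,.005)];c=np.mean(q,0);print('cradle c',c,[np.degrees(np.arctan2(*(q[i]-q[j])[1::-1])) for i,j in((0,3),(1,2))])
for n in['tweezers','tweezers_grip','tip_left','tip_right']:
    for x in viewer.search_frame(t,n)[:2]: print(n,x)
```

```text
[ 0.59820183 -0.21895302  0.036     ] [ 0.59247532 -0.26369655  0.036     ] [ 0.42615654 -0.22335474  0.04      ] 0.04510849890240776 0.17018073719760024 -6.0630637413879755
perp yaw -7.293353865624493
grip [ 0.51580805 -0.23287728  0.03788035] [ 0.51761664 -0.23306938  0.03783759]
cradle c [ 0.50794187 -0.23246557  0.005     ] [np.float64(-5.46871682359871), np.float64(-4.547949686473556)]
tweezers {'bbox': [347.0, 189.8, 364.5, 261.0], 'p': 0.61}
tweezers_grip {'bbox': [343.5, 188.6, 364.4, 260.0], 'p': 0.85}
tweezers_grip {'bbox': [300.6, 117.0, 337.3, 155.5], 'p': 0.5}
tip_left {'bbox': [344.2, 188.2, 350.8, 252.3], 'p': 0.59}
tip_right {'bbox': [353.6, 189.8, 365.7, 251.4], 'p': 0.69}
```

drive_tool:
  rows:
    - {"xyz": [0.001,0.0251,-0.0124],"dr": [-1.3,0,0],"claw": 0.08}
    - {"xyz": [0.001,0.0254,-0.0118],"dr": [-1.3,0,0],"claw": 0.08}
    - {"xyz": [0.001,0.0256,-0.0113],"dr": [-1.3,0,0],"claw": 0.08}
    - {"xyz": [0.001,0.0259,-0.0107],"dr": [-1.3,0,0],"claw": 0.08}
    - {"xyz": [0.001,0.0261,-0.0101],"dr": [-1.3,0,0],"claw": 0.08}
    - {"xyz": [0.001,0.0263,-0.0095],"dr": [-1.3,0,0],"claw": 0.08}
    - {"xyz": [0.001,0.0265,-0.009],"dr": [-1.3,0,0],"claw": 0.08}
    - {"xyz": [0.001,0.0267,-0.0084],"dr": [-1.3,0,0],"claw": 0.08}

```text
time_s: 11.75
ee_pos: [0.5136, -0.0027, 0.205]
ee_rot: [-169.1, 90.0, -4.4]
force: [0.0, 1.3, 0.5]
gripper_width: 0.0804
```

drive_tool:
  rows:
    - {"xyz": [0.001,0.0269,-0.0078],"dr": [-1.3,0,0],"claw": 0.08}
    - {"xyz": [0.001,0.0271,-0.0072],"dr": [-1.3,0,0],"claw": 0.08}
    - {"xyz": [0.001,0.0272,-0.0066],"dr": [-1.3,0,0],"claw": 0.08}
    - {"xyz": [0.001,0.0274,-0.006],"dr": [-1.3,0,0],"claw": 0.08}
    - {"xyz": [0.001,0.0275,-0.0054],"dr": [-1.3,0,0],"claw": 0.08}
    - {"xyz": [0.001,0.02,-0.0048],"dr": [-1.3,0,0],"claw": 0.08}
    - {"xyz": [0,0.012,0],"dr": [0,0,0],"claw": 0.08}
    - {"xyz": [0,0,0],"dr": [0,0,0],"claw": 0.08}

```text
time_s: 12.75
ee_pos: [0.5158, -0.1745, 0.1989]
ee_rot: [-47.5, 90.0, 124.9]
force: [-0.0, 1.2, -0.1]
gripper_width: 0.0796
```

Run:
```python
from h import *
w=cam('wrist','w6.png')
plan([.515,-.226,.12],-95.5,8,.08)
for n in['tweezers_grip','tip_left','tweezers']:
    for x in viewer.search_frame(w,n)[:2]: print(n,x)
im=cv2.cvtColor(np.asarray(w['frame']),cv2.COLOR_RGB2BGR)
im=cv2.resize(im[60:310,110:420],None,fx=2.4,fy=2.4,interpolation=cv2.INTER_CUBIC);cv2.imwrite('pics/w6c.png',cv2.convertScaleAbs(im,alpha=1.5,beta=20))
```

```text
12.8 [ 0.5158 -0.174   0.1989] w 0.0797 F [0.57 0.98 0.51]
{"xyz": [0.0099, 0.0065, -0.0008], "dr": [-0.3, 0.0, 0.0], "claw": 0.08}
{"xyz": [0.0099, 0.0065, -0.0007], "dr": [-0.3, 0.0, 0.0], "claw": 0.08}
{"xyz": [0.0099, 0.0065, -0.0007], "dr": [-0.3, 0.0, 0.0], "claw": 0.08}
{"xyz": [0.0099, 0.0065, -0.0007], "dr": [-0.3, 0.0, 0.0], "claw": 0.08}
{"xyz": [0.0099, 0.0065, -0.0006], "dr": [-0.3, 0.0, 0.0], "claw": 0.08}
{"xyz": [0.0099, 0.0065, -0.0006], "dr": [-0.3, 0.0, 0.0], "claw": 0.08}
{"xyz": [0.0099, 0.0065, -0.0006], "dr": [-0.3, 0.0, 0.0], "claw": 0.08}
{"xyz": [0.0099, 0.0065, -0.0006], "dr": [-0.3, 0.0, 0.0], "claw": 0.08}
tweezers_grip {'bbox': [285.6, 88.6, 335.9, 242.7], 'p': 0.81}
tip_left {'bbox': [288.5, 91.5, 300.5, 225.5], 'p': 0.57}
tip_left {'bbox': [274.3, 85.9, 341.4, 241.0], 'p': 0.54}
tweezers {'bbox': [285.8, 88.1, 328.3, 240.4], 'p': 0.78}
tweezers {'bbox': [274.2, 85.7, 339.3, 239.4], 'p': 0.68}
```

View pics/w6c.png

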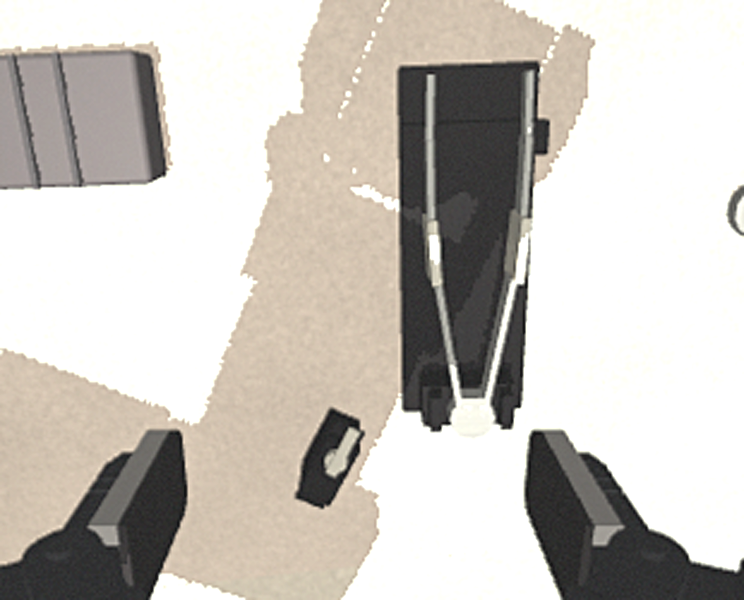

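Run:
```python
from h import *
w=cam('wrist');p,R,s=tool();print(p)
f=lambda u,v,z: ray(w,(u+.5)/2.4+110-.5,(v+.5)/2.4+60-.5,z)
tl,tr,b=f(431,75,.036),f(530,72,.036),f(473,415,.04)
m=(tl+tr)/2;d=m-b;print('tips',tl,tr,'bow',b,np.linalg.norm(tl-tr),np.linalg.norm(d),'yaw',np.degrees(np.arctan2(d[1],d[0])))
print('pads top ends',[f(*q,.044).round(4) for q in((433,220),(437,283),(519,212),(522,283))], 'mid',np.mean([f(*q,.044) for q in((433,220),(437,283),(519,212),(522,283))],0))
u=d/np.linalg.norm(d);print('grip',m-.08*u,b+.092*u)
q=[f(400,68,.005),f(540,65,.005),f(403,410,.005),f(520,410,.005)];print('cradle yaw',[np.degrees(np.arctan2(*(q[i]-q[j])[1::-1])) for i,j in((0,2),(1,3))],np.mean(q,0))
e=q[0]-q[1];print(np.degrees(np.arctan2(-e[0],e[1])))
plan([.516,-.2315,.11],-95.3,8,.08)
```

```text
[ 0.51594776 -0.17357852  0.19904934]
tips [ 0.60091727 -0.2189092   0.036     ] [ 0.59642637 -0.26279889  0.036     ] bow [ 0.4310965  -0.22477016  0.04      ] 0.04411884417074419 0.1683929340992109 yaw -5.482456520965746
pads top ends [array([ 0.5374, -0.213 ,  0.044 ]), array([ 0.5066, -0.2122,  0.044 ]), array([ 0.5359, -0.253 ,  0.044 ]), array([ 0.5013, -0.2528,  0.044 ])] mid [ 0.52028897 -0.23274569  0.044     ]
grip [ 0.51906025 -0.23321293  0.03790032] [ 0.5226498  -0.23355745  0.03781464]
cradle yaw [np.float64(-5.660774410775847), np.float64(-5.751515795326669)] [ 0.50921923 -0.23231728  0.005     ]
-6.3255320101442605
13.0 [ 0.5159 -0.1736  0.199 ] w 0.0799 F [-0.28 -0.31 -1.16]
{"xyz": [0.0111, 0.0072, -0.001], "dr": [-0.3, -0.0, 0.0], "claw": 0.08}
{"xyz": [0.0111, 0.0072, -0.0009], "dr": [-0.3, -0.0, 0.0], "claw": 0.08}
{"xyz": [0.0111, 0.0072, -0.0009], "dr": [-0.3, -0.0, 0.0], "claw": 0.08}
{"xyz": [0.0111, 0.0072, -0.0008], "dr": [-0.3, -0.0, 0.0], "claw": 0.08}
{"xyz": [0.0111, 0.0072, -0.0008], "dr": [-0.3, -0.0, 0.0], "claw": 0.08}
{"xyz": [0.0111, 0.0072, -0.0008], "dr": [-0.3, -0.0, 0.0], "claw": 0.08}
{"xyz": [0.0111, 0.0072, -0.0007], "dr": [-0.3, -0.0, 0.0], "claw": 0.08}
{"xyz": [0.0111, 0.0072, -0.0007], "dr": [-0.3, -0.0, 0.0], "claw": 0.08}
```

drive_tool:
  rows:
    - {"xyz": [0.012,0.0075,-0.0013],"dr": [-0.2,0,0],"claw": 0.075}
    - {"xyz": [0.012,0.0075,-0.0013],"dr": [-0.2,0,0],"claw": 0.075}
    - {"xyz": [0.012,0.0075,-0.0013],"dr": [-0.2,0,0],"claw": 0.075}
    - {"xyz": [0.012,0.0075,-0.0012],"dr": [-0.3,0,0],"claw": 0.075}
    - {"xyz": [0.012,0.0075,-0.0012],"dr": [-0.3,0,0],"claw": 0.075}
    - {"xyz": [0.012,0.0075,-0.0012],"dr": [-0.3,0,0],"claw": 0.075}
    - {"xyz": [0.012,0.0075,-0.0011],"dr": [-0.3,0,0],"claw": 0.075}
    - {"xyz": [0.012,0.007,-0.0011],"dr": [-0.3,0,0],"claw": 0.075}

```text
time_s: 14.0
ee_pos: [0.5187, -0.235, 0.1021]
ee_rot: [159.8, 90.0, -25.6]
force: [1.0, -0.4, -0.5]
gripper_width: 0.0749
```

Run:
```python
from h import *
w=cam('wrist');w=cam('wrist','w7.png');p,R,s=tool()
plan([.519,-.233,.012],-95.6,8,.07)
for n in['tweezers','tip_left','tip_right']:
    for x in viewer.search_frame(w,n)[:1]: print(n,x)
a=np.radians(-5.6);ex=np.array([np.cos(a),np.sin(a),0]);ey=np.array([-np.sin(a),np.cos(a),0]);o=np.array([.519,-.233,.0])
im=cv2.convertScaleAbs(cv2.cvtColor(np.asarray(w['frame']),cv2.COLOR_RGB2BGR),alpha=1.5,beta=20)
def L(P,Q,c): cv2.line(im,*[tuple(int(round(v)) for v in proj(w,A)) for A in(P,Q)],c,1)
for s_ in(1,-1):
    L(o+ex*.016+ey*s_*.0235+[0,0,.044],o-ex*.016+ey*s_*.0235+[0,0,.044],(0,0,255))
    L(o+ex*.08+ey*s_*.022+[0,0,.036],o+ex*.03+ey*s_*.0225+[0,0,.036],(0,255,0))
    L(o+ey*s_*.03+[0,0,.044],o+ey*s_*.0235+[0,0,.044],(255,0,0))
cv2.imwrite('pics/w7o.png',cv2.resize(im[40:384,130:390],None,fx=1.7,fy=1.7,interpolation=cv2.INTER_CUBIC))
```

```text
14.1 [ 0.5181 -0.2349  0.1014] w 0.0746 F [0.09 0.13 0.25]
{"xyz": [0.0112, -0.0002, -0.0001], "dr": [0.0, 0.0, 0.0], "claw": 0.07}
{"xyz": [0.0112, -0.0002, -0.0001], "dr": [0.0, 0.0, 0.0], "claw": 0.07}
{"xyz": [0.0112, -0.0002, -0.0001], "dr": [0.0, 0.0, 0.0], "claw": 0.07}
{"xyz": [0.0112, -0.0002, -0.0001], "dr": [0.0, 0.0, 0.0], "claw": 0.07}
{"xyz": [0.0112, -0.0002, -0.0001], "dr": [0.0, 0.0, 0.0], "claw": 0.07}
{"xyz": [0.0112, -0.0002, -0.0001], "dr": [0.0, 0.0, 0.0], "claw": 0.07}
{"xyz": [0.0112, -0.0002, -0.0001], "dr": [0.0, 0.0, 0.0], "claw": 0.07}
{"xyz": [0.0112, -0.0002, -0.0001], "dr": [0.0, 0.0, 0.0], "claw": 0.07}
tweezers {'bbox': [224.8, 100.7, 287.6, 304.4], 'p': 0.79}
tip_left {'bbox': [223.8, 102.2, 248.6, 283.1], 'p': 0.6}
tip_right {'bbox': [265.1, 101.1, 288.9, 284.6], 'p': 0.72}
```

View pics/w7o.png

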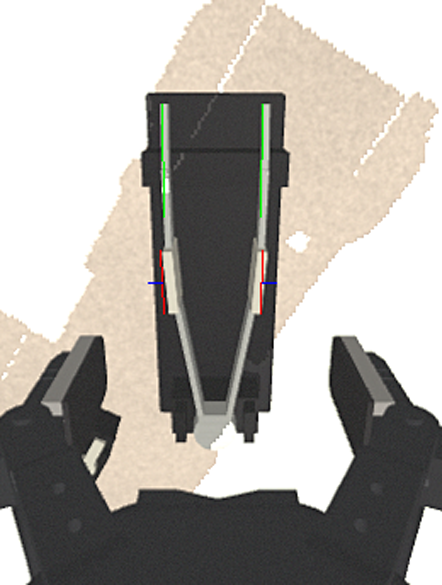

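The model overlay fits the pads and tips within about 1 px. Descending.

drive_tool:
  rows:
    - {"xyz": [0.015,-0.001,-0.001],"dr": [0,0,0],"claw": 0.07}
    - {"xyz": [0.015,-0.001,0],"dr": [0,0,0],"claw": 0.07}
    - {"xyz": [0.015,0,0],"dr": [0,0,0],"claw": 0.07}
    - {"xyz": [0.015,0,0],"dr": [0,0,0],"claw": 0.07}
    - {"xyz": [0.015,0,0],"dr": [0,0,0],"claw": 0.07}
    - {"xyz": [0.0135,0,0],"dr": [0,0,0],"claw": 0.065}
    - {"xyz": [0,0,0],"dr": [0,0,0],"claw": 0.06}
    - {"xyz": [0,0,0],"dr": [0,0,0],"claw": 0.055}
  force: 20

```text
time_s: 15.25
ee_pos: [0.52, -0.2327, 0.0148]
ee_rot: [150.3, 90.0, -35.1]
force: [0.3, 0.1, 0.3]
gripper_width: 0.0551
```

drive_tool:
  rows:
    - {"xyz": [0,0,0],"dr": [0,0,0],"claw": 0.05}
    - {"xyz": [0,0,0],"dr": [0,0,0],"claw": 0.048}
    - {"xyz": [0,0,0],"dr": [0,0,0],"claw": 0.046}
    - {"xyz": [0,0,0],"dr": [0,0,0],"claw": 0.044}
    - {"xyz": [0,0,0],"dr": [0,0,0],"claw": 0.043}
    - {"xyz": [0,0,0],"dr": [0,0,0],"claw": 0.042}
    - {"xyz": [0,0,0],"dr": [0,0,0],"claw": 0.042}
    - {"xyz": [0,0,0],"dr": [0,0,0],"claw": 0.042}

```text
time_s: 16.25
ee_pos: [0.5205, -0.2331, 0.0157]
ee_rot: [151.8, 89.8, -33.6]
force: [-0.8, 0.3, 9.9]
gripper_width: 0.0423
```

Run:
```python
from h import *
w=cam('wrist','w8.png');p,R,s=tool();print(s['ee_pos'],s['gripper_width'],s['force'])
for n in['tweezers','tip_left','tip_right']:
    for x in viewer.silhouettes(w,n)[:1]:
        m=np.asarray(x['region']);v,u=np.nonzero(m);v0=v.min();r=(v<=v0+6);print(n,round(x['p'],2),v0,np.unique(u[r]))
```

```text
[ 0.5205763  -0.23310088  0.01575369] 0.04181917065755904 [-1.34806631  1.08050475  8.01445758]
tweezers 0.88 107 [215 216 217 218 219 220 221 222 223 291 292 293 294 295 296 297 298 299]
tip_left 0.98 107 [215 216 217 218 219 220 221 222 223]
tip_right 0.56 107 [291 292 293 294 295 296 297 298 299]
```

Firm contact (8 N up is the closing fingers dragging the pads down). Lifting straight out.

drive_tool:
  rows:
    - {"xyz": [-0.002,0,0],"dr": [0,0,0],"claw": 0.042}
    - {"xyz": [-0.003,0,0],"dr": [0,0,0],"claw": 0.042}
    - {"xyz": [-0.005,0,0],"dr": [0,0,0],"claw": 0.042}
    - {"xyz": [-0.01,0,0],"dr": [0,0,0],"claw": 0.042}
    - {"xyz": [-0.015,0,0],"dr": [0,0,0],"claw": 0.042}
    - {"xyz": [-0.02,0,0],"dr": [0,0,0],"claw": 0.042}
    - {"xyz": [-0.02,0,0],"dr": [0,0,0],"claw": 0.042}
    - {"xyz": [-0.015,0,0],"dr": [0,0,0],"claw": 0.042}

```text
time_s: 17.45
ee_pos: [0.52, -0.2327, 0.1061]
ee_rot: [149.8, 89.9, -35.7]
force: [0.5, -0.6, -0.5]
gripper_width: 0.0419
```

```bash
cat >> h.py <<'E'
def tips(zt,name=None):
    w=cam('wrist',name);p,R,s=tool();out=[]
    print(s['time_s'],np.round(s['ee_pos'],4),'w',round(s['gripper_width'],4),'F',np.round(s['force'],2))
    for n in['tip_left','tip_right']:
        for x in viewer.silhouettes(w,n)[:1]:
            v,u=np.nonzero(np.asarray(x['region']));v0=v.min();r=v<=v0+5;uu=np.unique(u[r]);print(n,round(x['p'],2),v0,uu.min(),uu.max());out.append(ray(w,u[r].mean(),v0,zt))
    if len(out)==2:
        print('tips',out[0].round(4),out[1].round(4),'gap',np.linalg.norm(out[0]-out[1]).round(4));return w,out
    return w,out
E
python3 - <<'E'
from h import *
p=tool()[0]
w,o=tips(p[2]+.032-.0157+.004,'w9.png')
E
```

```text
17.5 [ 0.5206 -0.2331  0.1077] w 0.042 F [ 0.61 -0.1   1.58]
tip_left 0.88 108 215 223
tip_right 0.67 108 290 298
tips [ 0.6001 -0.2235  0.1264] [ 0.597  -0.2562  0.1264] gap 0.0329
```

drive_tool:
  rows:
    - {"xyz": [0,-0.015,0.0012],"dr": [0,0,0],"claw": 0.042}
    - {"xyz": [0,-0.025,0.002],"dr": [0,0,0],"claw": 0.042}
    - {"xyz": [0,-0.03,0.0024],"dr": [0,0,0],"claw": 0.042}
    - {"xyz": [0,-0.035,0.0027],"dr": [0,0,0],"claw": 0.041}
    - {"xyz": [0,-0.035,0.0027],"dr": [0,0,0],"claw": 0.04}
    - {"xyz": [0,-0.03,0.0024],"dr": [0,0,0],"claw": 0.039}
    - {"xyz": [0,-0.02,0.0016],"dr": [0,0,0],"claw": 0.038}
    - {"xyz": [0,-0.008,0.0006],"dr": [0,0,0],"claw": 0.038}

```text
time_s: 18.6
ee_pos: [0.5228, -0.0328, 0.1041]
ee_rot: [-7.9, 90.0, 166.7]
force: [0.3, -0.3, -0.1]
gripper_width: 0.0381
```

drive_tool:
  rows:
    - {"xyz": [0,0,0],"dr": [0,0,0],"claw": 0.037}
    - {"xyz": [0,0,0],"dr": [0,0,0],"claw": 0.0365}
    - {"xyz": [0,0,0],"dr": [0,0,0],"claw": 0.036}
    - {"xyz": [0,0,0],"dr": [0,0,0],"claw": 0.0355}
    - {"xyz": [0,0,0],"dr": [0,0,0],"claw": 0.0355}
    - {"xyz": [0,0,0],"dr": [0,0,0],"claw": 0.0355}
    - {"xyz": [0,0,0],"dr": [0,0,0],"claw": 0.0355}
    - {"xyz": [0,0,0],"dr": [0,0,0],"claw": 0.0355}

```text
time_s: 19.6
ee_pos: [0.523, -0.034, 0.1044]
ee_rot: [-119.0, 90.0, 55.6]
force: [-0.6, -0.8, -0.8]
gripper_width: 0.0355
```

Run:
```python
from h import *
p=tool()[0]
w,o=tips(p[2]+.0203,'w10.png')
a=np.radians(-5.1);d=np.mean(o,0)[:2]-[.6025,-.041];print('tip mid in gauge',np.array([[np.cos(a),np.sin(a)],[-np.sin(a),np.cos(a)]])@d)
R=tool()[1].as_matrix();print(R.round(3).tolist())
im=cv2.cvtColor(np.asarray(w['frame']),cv2.COLOR_RGB2BGR)
cv2.imwrite('pics/w10c.png',cv2.resize(im[60:310,150:370],None,fx=2.2,fy=2.2,interpolation=cv2.INTER_CUBIC))
```

```text
19.65 [ 0.523  -0.034   0.1044] w 0.0357 F [-0.03  0.45 -0.84]
tip_left 0.95 108 227 234
tip_right 0.87 108 280 285
tips [ 0.6027 -0.0298  0.1247] [ 0.6006 -0.0525  0.1247] gap 0.0228
tip mid in gauge [-0.00083551 -0.00026602]
[[0.0, -0.095, -0.996], [0.0, -0.996, 0.095], [-1.0, -0.0, -0.0]]
```

drive_tool:
  rows:
    - {"xyz": [0.005,0,0],"dr": [0,0,0],"claw": 0.035}
    - {"xyz": [0.01,0,0],"dr": [0,0,0],"claw": 0.0345}
    - {"xyz": [0.015,0,0],"dr": [0,0,0],"claw": 0.0342}
    - {"xyz": [0.015,0,0],"dr": [0,0,0],"claw": 0.0342}
    - {"xyz": [0.012,0,0],"dr": [0,0,0],"claw": 0.0342}
    - {"xyz": [0.008,0,0],"dr": [0,0,0],"claw": 0.0342}
    - {"xyz": [0.005,0,0],"dr": [0,0,0],"claw": 0.0342}
    - {"xyz": [0,0,0],"dr": [0,0,0],"claw": 0.0342}

```text
time_s: 20.75
ee_pos: [0.523, -0.034, 0.0343]
ee_rot: [-13.4, 90.0, 161.2]
force: [0.4, 0.5, -0.8]
gripper_width: 0.0344
```

Run:
```python
from h import *
p=tool()[0]
w,o=tips(p[2]+.0203,'w11.png')
a=np.radians(-5.1);ex=np.array([np.cos(a),np.sin(a),0]);ey=np.array([-np.sin(a),np.cos(a),0])
for x in o: d=x-[.6025,-.041,.0325];print('gauge frame',d@ex,d@ey,d[2]-.004)
o0=np.array([.6025,-.041,.0325])
for z,h in((.03,.045),):
  pass
w=cam('wrist')
im=cv2.cvtColor(np.asarray(w['frame']),cv2.COLOR_RGB2BGR);im=cv2.convertScaleAbs(im,alpha=1.8,beta=25)
x0,y0,k=170,70,3.6
im=cv2.resize(im[y0:y0+160,x0:x0+180],None,fx=k,fy=k,interpolation=cv2.INTER_CUBIC)
def L(P,Q,c): cv2.line(im,*[tuple(int(round(v)) for v in (proj(w,A)-[x0,y0]+.5)*k) for A in(P,Q)],c,1)
q=[o0+ex*sx*.03+ey*sy*.045-[0,0,.0025] for sx,sy in((1,1),(1,-1),(-1,-1),(-1,1))]
for i in range(4): L(q[i],q[i-1],(0,0,255))
for s in(1,-1): L(o0+ex*.03+ey*s*.01,o0-ex*.03+ey*s*.01,(0,255,0))
cv2.imwrite('pics/w11c.png',im)
sc=cam('side','s2.png')
```

```text
20.8 [ 0.5232 -0.034   0.0346] w 0.0343 F [-0.49 -0.58 -0.28]
tip_left 0.87 108 230 237
tip_right 0.82 107 276 284
tips [ 0.6026 -0.0311  0.0546] [ 0.6011 -0.0514  0.0546] gap 0.0203
gauge frame -0.0007887634113448358 0.009826895745404504 0.0180878716816149
gauge frame -0.00047914235464624114 -0.010460796798346479 0.0180878716816149
```

View pics/w11c.png

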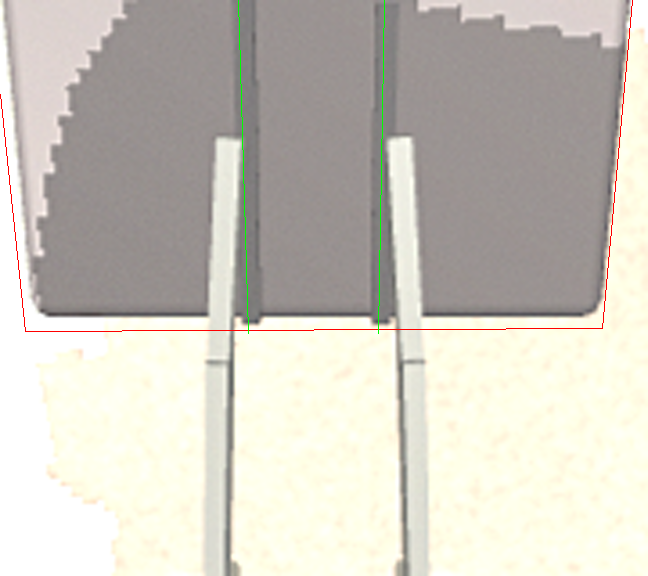

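The tips stand at about (228,140) and (400,140), each over its own rib (251 and 385 in the crop, spread by height) and centred within 1 mm. I'll hold for a second, re-read, then hand in.

drive_tool:
  rows:
    - {"xyz": [0,0,0],"dr": [0,0,0],"claw": 0.0342}
    - {"xyz": [0,0,0],"dr": [0,0,0],"claw": 0.0342}
    - {"xyz": [0,0,0],"dr": [0,0,0],"claw": 0.0342}
    - {"xyz": [0,0,0],"dr": [0,0,0],"claw": 0.0342}
    - {"xyz": [0,0,0],"dr": [0,0,0],"claw": 0.0342}
    - {"xyz": [0,0,0],"dr": [0,0,0],"claw": 0.0342}
    - {"xyz": [0,0,0],"dr": [0,0,0],"claw": 0.0342}
    - {"xyz": [0,0,0],"dr": [0,0,0],"claw": 0.0342}

```text
time_s: 22.0
ee_pos: [0.523, -0.034, 0.0344]
ee_rot: [-104.9, 90.0, 69.7]
force: [0.2, -0.1, -0.4]
gripper_width: 0.0344
```

Run:
```python
from h import *
p=tool()[0]
w,o=tips(p[2]+.0203)
t=cam('top')
for x in viewer.search_frame(t,'roller_c')[:3]: print(x)
print('saddle px',proj(t,[.5113,.2225,.06]))
print(order.hand_in())
```

```text
22.05 [ 0.523  -0.034   0.0344] w 0.0341 F [-0.06 -0.37  0.5 ]
tip_left 0.74 108 230 237
tip_right 0.7 108 277 283
tips [ 0.6026 -0.0312  0.0547] [ 0.6007 -0.0514  0.0547] gap 0.0203
{'bbox': [164.3, 209.2, 185.4, 237.1], 'p': 0.89}
{'bbox': [263.2, 175.9, 297.3, 194.1], 'p': 0.18}
saddle px [176.81837683 222.59153787]
the job is handed in; nothing more can be done
None
```

I laid the roller in the valley between the two tray rollers and let go of it. Then I lifted the tweezers out of the cradle and squeezed them over the gauge. The job was handed in at about 22 s, still holding; the hand-in gives no verdict.

What the last checks showed:
- **Tip gap:** 20.3 mm by the wrist camera, with the finger opening reading 34.1–34.4 mm (the marked gap is at 34 mm).
- **Tip position:** 9.8 mm and −10.5 mm across the gauge, so each tip is within about 1 mm of its rib's middle. The tip middles are about 18 mm above the ribs, taken from how high the tweezers are held in the gripper. That leaves the tip undersides about 14 mm clear.
- **Steady:** the wrist force stayed within noise, and the pose did not move during the one-second hold.
- **Roller:** a wrist picture after release showed it in the valley. In the final top picture the network's box was centred at about (175,223), and the valley's middle projects to (177,223).

What did not fully agree:
- **Gauge model:** its near edge lay about 3 mm off my outline along x, and the ribs about 0.6 mm sideways. Both are well within the tolerances.
- **Gripper reading:** the opening read about 1 mm low on the 36 mm roller. I set the squeeze by the camera gap as well as the reading.

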